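# Clear the bay and hang the magnifier headband

## Robot

A 6-joint arm with a two-finger parallel gripper is mounted at the origin on the work surface. World frame = base frame: x ahead of the robot, y to its left, z up, the work surface at z = 0. Lengths are in m, angles in rad, forces in N, time in s.
With the tool pointing down it reaches from about 0.25 to 0.85 m from the base axis. Payload 12.5 kg.
Tool frame: the origin (TCP) lies on the centre line of the jaws, within the pads' length; the fingertips stand 8 mm ahead of it and the grasp point (between the pads) lies 11 mm behind it; x points along the fingers, y is the direction in which the jaws open and shut, and the axes are right-handed (so a half turn about x gives the same grasp; the last joint's range is limited). The gripper opens to 93 mm and grips with 3 to 60 N. Pads are 15 mm wide; open, the fingers measure 128 mm over their backs; the gripper's body (75 mm by 188 mm) begins 65 mm behind the grasp point.
Start: joints at [-1.431, 0.351, 1.652, -0, 1.139, -0.085], TCP at [0.123, -0.536, 0.227] pointing down, gripper open.
Joint ranges: [-2.75, 2.75], [-0.79, 2.1], [0.01, 2.65], [-1.57, 4.71], [0.07, 3.14], [-2.87, 2.87]. Speed limits (rad/s): [2.22, 2.22, 2.79, 3.14, 3.14, 3.14].

## Interface

Orientations are given as a unit quaternion [x, y, z, w].
In Python, from station import robot gives the robot as it stands.
- The arm moves only by the tool step_arm, never from a script. Its argument "rows" is one flat list of numbers, 7 for each row, row after row: the turn, a rotation vector about the tool's x, y, z in degrees, then the shift along the tool's x, y, z in cm, then the finger opening in cm, from 0 to 9.3. In form: [ax, ay, az, tx, ty, tz, claw, ax, ay, az, tx, ty, tz, claw, ...]. A call has 1 to 5 rows; each row shifts and turns the commanded pose from where the row before left it, along the tool's axes as they then stand; what a row does not reach is not made up. A row lasts 1/8 s, in which the tool goes at most 62.5 mm and 10.7 degrees, less where a joint would pass 70% of its speed; a pose out of reach is approached as far as the arm can. A call is refused whole if a number of a shift passes 6.25 or a number of a turn 10.7, either way. A call with a gripper value outside its range is refused whole. The fingers move at their own pace and stop on an object; the grip force is fixed at half the most. Time passes only in rows, so rows that do not move let the fingers close. It gives the time, the measured TCP pose, the force and the opening at its end, in the units of the state.
- robot.state(): the state, without advancing time (a new reading comes with each control period).
- robot.camera(name): name is "scene" or "top" or "wrist"; returns a dict with "frame" (420x560x3 uint8, red, green, blue), "range_z" (420x560 float32, m along the optical axis (not along the pixel's ray), 0 where there is no reading), "K" (3x3 intrinsics, pixels), "view" (4x4, takes a point from world to camera coordinates); the wrist camera has in their place "T_tool_cam" (4x4, takes a point from camera to tool coordinates, whose origin is the TCP and whose axes are the tool frame's). Camera axes: x right, y down, z forward; pixel columns grow to the right and rows downward; lengths in m; the calibration is good to about 2 mm. The wrist camera is an equidistant fisheye: a pixel r from the principal point sees the ray r / f radians off the axis. A picture is of the moment at which its call begins: read the wrist's pose just before it.
- robot.sign_off(): hands the job in, once; it reports no verdict.
Trained networks look in the newest picture that a camera, given by its name, has taken for a name from the list of things; names that differ only in an ending like _2 or _b are one class to them, and where a whole thing is asked for, a point or a joint stands for the part that bears it (a point fixed in the world has none). Each returns a list of dicts, best first, with "conf" (0 to 1); they miss things now and then, are a little off and sometimes report something else, mostly with a low value. They report only what shows in the picture. A call takes as long as a camera call. They do not tell look-alikes from the thing itself.
- robot.outline_of(camera, label): "region" (420x560 bool, what is visible of it) and "bbox" ([left, top, right, bottom] in pixels, round what is visible of it).
The state is a dict: "t": time; "q": joint angles; "qd": joint speeds; "effort": joint torques, N m; "tcp_pos": TCP position; "tcp_rot": TCP orientation; "ft_force": force on the tool from outside, world axes, zero at the start; "ft_torque": the same for the moment, N m; "width": finger opening in m.
Only numpy, scipy, OpenCV 4.12 (cv2) and the standard library are available. Lean on these libraries where they do the work, as an engineer would, in place of code of your own. Each camera call takes 0.05 s, during which the arm holds its last target. There are 200 camera calls.

## Task

Stow the magnifier headband on the low storage rail: first slide the squat powder tin, never lifting or tipping it, out from under the rail's bay and along to the empty marked ring so that it stands wholly inside that ring. Then drape the headband over the bar between the two collars, bar across under the crown and one leg hanging on each side, lowering it on gently rather than dropping it, and let go so that it hangs there still. Never let the headband tip over, and leave the other things where they are.

Things in the scene. Friction and masses are not known exactly. Their poses are not given: they have to be found in the camera images.
- rail: fixed storage rail: round bar, diameter 14 mm, 320 mm long along y, axis 130 mm above the top, on two posts (136 mm tall) at y = +-150 mm. Two black collars on the bar (diameter 32, 6 mm thick), inner faces at y = +-32 mm, bound the bay. The tin's painted ring lies flat at x = -85 mm, y = 0, robot's side. Origin: on the top under the bar's middle; z up; x across the bar, away from robot
- bay (a point): point on the bar's axis, midway between the two collars, 130 mm above the top
- ring_free: empty painted ring outline, flat on the top (no step), inner diameter 104 mm, outer 110 mm, about 150 mm to the left or right of the tin's ring along the rail; origin at its centre
- ring_taken: identical painted ring on the other side of the tin, with the tall bottle standing in it; origin at its centre
- tin: squat round closed powder tin, grey with a dark lid, diameter 76 mm, 60 mm tall, about 0.35 kg, too wide for a comfortable grasp: push it. Origin: centre of its underside
- headband: rigid black magnifier headband, 0.14 kg: half-circle arch (mean radius 65 mm, strip 6 mm thick, 30 wide along y) in its x-z plane, standing on two pads 14 x 44 x 40 mm tall at x = +-61 mm, 108 mm apart inside. Grip: battery box on the crown, 38 (x) x 22 (y) x 26 mm tall, z = 101 to 127 mm. Origin: on the standing plane midway between the pads. Hung, its y lies along the bar, either way
- crown (a point): middle of the underside of the headband's crown, 95 mm above its origin; it rests on the bar when hung (137 mm above the top)
- grip (a point): centre of the battery box, 114 mm above the headband's origin
- bottle: tall jar with a black cap, diameter 60 mm, 105 mm tall, standing in the taken ring; leave it. Origin: centre of its underside
- tripod_head: grey plastic tripod head with a square black plate, about 64 mm wide with a 60 mm side handle, 94 mm tall; leave it. Origin: centre of its underside
- vial: small white vial, diameter 26 mm, 55 mm tall, beyond the bar; leave it. Origin: centre of its underside
- blower: green rubber bulb blower standing on its base, diameter 54 mm, 100 mm tall with a thin nozzle on top, beyond the bar; leave it. Origin: centre of its underside
- remote: flat black camera remote, 85 x 34 x 13 mm, on the robot's side of the tin; leave it. Origin: centre of its underside
- scale: white L-shaped photo scale, 5 mm thick, legs 110 mm (along y) and 90 mm (along x) by 20 mm, on the robot's side of the tin; leave it. Origin: middle of the long leg, underside
Things that resemble listed ones, but are neither listed nor needed, are in the scene too. Leave any purple or yellow look-alike of the tin alone. What is shaped like the headband but purple is not meant.

How it is judged:
By the outcome, as a careful person would: the job done as asked, in the order asked, and still so for the second after the job is handed in, with the robot touching nothing.
It also fails if it takes over 69 s, if anything falls off the work surface, if the arm or the gripper's body presses on something with over 40 N, if the wrist force passes 120 N, or if a joint passes its speed limit or range.

## Working session

There is one attempt and no reset: what is moved stays moved. The work goes in short steps, Python scripts to look and compute and a tool call to move; the robot and the scene stay as the last step left them, time stands still between calls to the robot, and variables do not carry over. Pictures are saved under pics/ and viewed, about 8 in all and at most 12, crops included, and the job is handed in when it is done.

Besides the shell and the picture viewer there is one more tool, called by a JSON object that holds its "api" and its "payload". step_arm: Moves the arm, as the interface text tells. Its arguments: {"type":"object","properties":{"rows":{"type":"array","items":{"type":"number"}}},"required":["rows"]}

```bash
mkdir -p pics; ls
python3 - <<'E'
from station import robot
import cv2,numpy as np
s=robot.state();print({k:np.round(v,3).tolist() for k,v in s.items()})
for n in("scene","top"):
    c=robot.camera(n);cv2.imwrite(f"pics/{n}0.png",c["frame"][:,:,::-1])
    np.savez(f"{n}0.npz",**c)
    V=np.linalg.inv(c["view"]);K=c["K"];print(n,np.round(V[:3,3],3))
    for l in["rail","ring_free","ring_taken","tin","headband","bottle","tripod_head","vial","blower","remote","scale"]:
        for d in robot.outline_of(n,l)[:3]:
            r=d["region"]&(c["range_z"]>0);v,u=np.nonzero(r)
            if len(v)==0: continue
            z=c["range_z"][v,u];P=np.c_[(u-K[0,2])/K[0,0]*z,(v-K[1,2])/K[1,1]*z,z]@V[:3,:3].T+V[:3,3]
            print(l,round(d["conf"],2),np.round(d["bbox"]).astype(int).tolist(),"lo",np.round(np.percentile(P,2,0),3),"hi",np.round(np.percentile(P,98,0),3))
E
```

```text
pics
{'t': 0.0, 'q': [-1.431, 0.351, 1.652, 0.0, 1.139, -0.085], 'qd': [-0.001, 0.001, 0.0, 0.001, -0.001, -0.002], 'effort': [-0.0, -49.733, -28.526, 0.07, 0.026, -0.0], 'tcp_pos': [0.123, -0.536, 0.226], 'tcp_rot': [-0.703, -0.08, 0.703, -0.079], 'ft_force': [0.681, 0.567, 0.402], 'ft_torque': [0.036, -0.047, -0.017], 'width': 0.093}
scene [ 1.335 -0.487  0.953]
rail 0.9 [227, 176, 346, 271] lo [ 0.484 -0.13   0.001] hi [0.625 0.199 0.142]
ring_free 0.63 [201, 224, 239, 252] lo [ 0.435 -0.156 -0.003] hi [ 0.538 -0.081  0.005]
tin 0.87 [255, 192, 287, 225] lo [0.468 0.006 0.005] hi [0.541 0.076 0.065]
tin 0.68 [349, 177, 380, 213] lo [0.574 0.251 0.003] hi [0.642 0.321 0.064]
tin 0.62 [171, 191, 205, 226] lo [ 0.329 -0.178  0.002] hi [ 0.401 -0.111  0.064]
headband 0.89 [356, 130, 392, 185] lo [ 0.402  0.388 -0.   ] hi [0.569 0.515 0.128]
headband 0.71 [349, 100, 371, 147] lo [0.306 0.444 0.006] hi [0.386 0.572 0.127]
bottle 0.88 [312, 164, 330, 203] lo [0.463 0.172 0.002] hi [0.542 0.288 0.109]
tripod_head 0.87 [92, 259, 135, 303] lo [ 0.48  -0.431  0.004] hi [ 0.535 -0.364  0.092]
[... 1112 characters left out ...]
 0.32  -0.069 -0.004] hi [0.419 0.032 0.012]
bottle 0.68 [213, 218, 238, 241] lo [0.481 0.175 0.027] hi [0.534 0.225 0.112]
tripod_head 0.62 [401, 225, 437, 245] lo [ 0.473 -0.429  0.004] hi [ 0.531 -0.348  0.094]
tripod_head 0.36 [148, 214, 167, 260] lo [0.435 0.389 0.005] hi [0.563 0.44  0.13 ]
vial 0.18 [142, 211, 171, 258] lo [0.436 0.39  0.034] hi [0.562 0.434 0.13 ]
blower 0.8 [304, 159, 321, 172] lo [ 0.698 -0.093  0.015] hi [ 0.75  -0.046  0.098]
blower 0.16 [144, 211, 170, 258] lo [0.434 0.389 0.005] hi [0.564 0.44  0.13 ]
remote 0.73 [243, 258, 275, 272] lo [ 0.391  0.057 -0.002] hi [0.429 0.138 0.019]
scale 0.95 [278, 262, 312, 294] lo [ 0.323 -0.072 -0.006] hi [0.423 0.032 0.012]
```

Run:
```python
import cv2,numpy as np
a=cv2.imread("pics/scene0.png")[90:320,80:410];b=cv2.imread("pics/top0.png")[150:310,90:450]
a=cv2.resize(a,None,fx=2.4,fy=2.4,interpolation=3)[:,:790];cv2.imwrite("pics/a.png",a)
cv2.imwrite("pics/b.png",cv2.resize(b,None,fx=2.2,fy=2.2,interpolation=3))
```

```text
(no output)
```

View pics/a.png

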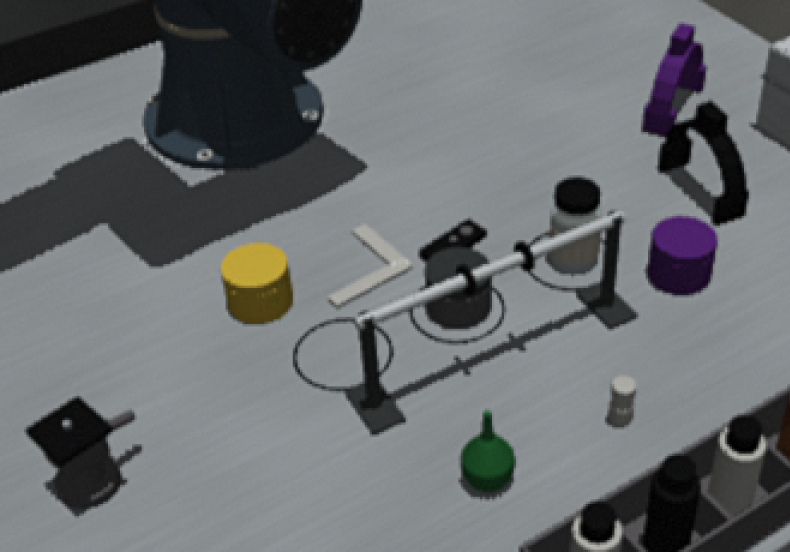

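View pics/b.png

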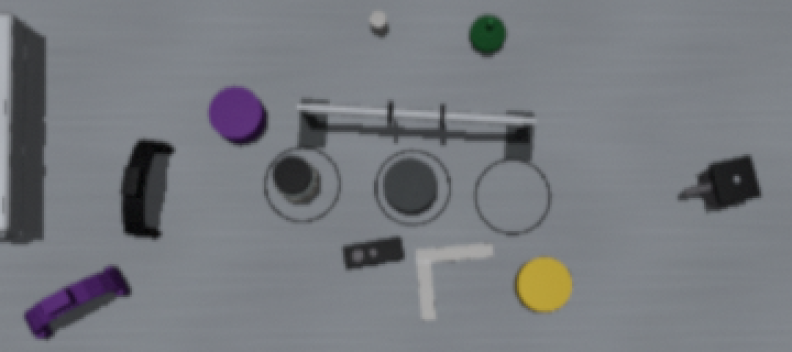

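The scene crop shows the grey tin at (458,285), behind the collars. Its look-alikes are yellow at (257,283) and purple at (682,255). The black headband is at (710,160) and its purple look-alike is at (675,80). The empty ring is at (343,353), and the bottle's ring is at the far left post. By the description I choose the grey tin and the black headband.

```bash
cat > h.py <<'E'
import numpy as np,cv2
from scipy.spatial.transform import Rotation as R
def cloud(c):
    K=c["K"];V=np.linalg.inv(c["view"]);z=c["range_z"];v,u=np.indices(z.shape)
    return np.dstack([(u-K[0,2])/K[0,0]*z,(v-K[1,2])/K[1,1]*z,z])@V[:3,:3].T+V[:3,3]
def plan(s,pos,yaw=None):
    """tool-frame shift in cm to world pos; turn about tool x (deg) to bring jaw axis to yaw (deg, mod 180)"""
    T=R.from_quat(s["tcp_rot"]).as_matrix();y=T[:,1];a=np.degrees(np.arctan2(y[1],y[0]))
    print("jaw yaw",round(a,1),"toolx",np.round(T[:,0],3),"tcp",np.round(s["tcp_pos"],4),"shift cm",np.round(T.T@(np.array(pos)-s["tcp_pos"])*100,2))
    if yaw is not None: print("turn x:",round(-((yaw-a+90)%180-90),1),"shift in turned frame:",end=" ");Y=np.radians(a+(yaw-a+90)%180-90);yy=np.array([np.cos(Y),np.sin(Y),0]);D=np.array([0,0,-1.]);M=np.c_[D,yy,np.cross(D,yy)];print(np.round(M.T@(np.array(pos)-s["tcp_pos"])*100,2))
def circ(p):
    A=np.c_[2*p,np.ones(len(p))];x=np.linalg.lstsq(A,(p**2).sum(1),rcond=None)[0];return x[:2],np.sqrt(x[2]+x[:2]@x[:2])
E
python3 - <<'E'
from h import *
from station import robot
for n in("scene","top"):
    c=dict(np.load(n+"0.npz"));P=cloud(c);g=c["frame"].max(2).astype(int);ok=c["range_z"]>0
    x,y,z=P[...,0],P[...,1],P[...,2]
    m=ok&(z>.118)&(z<.15)&(x>.53)&(x<.66)&(y>-.16)&(y<.23)
    col=m&(g<70);bar=m&(g>110)
    q=P[bar];f=np.polyfit(q[:,1],q[:,0],1);print(n,"bar x=%.4f*y+%.4f"%tuple(f),"z",np.percentile(q[:,2],[5,50,95]).round(4),"y",np.percentile(q[:,1],[0,2,98,100]).round(3),"resid",np.std(q[:,0]-np.polyval(f,q[:,1])).round(4))
    yy=P[col];print("collar/dark y hist",np.histogram(yy[:,1],bins=np.arange(-.15,.23,.01)))
    # tin lid
    m=ok&(z>.055)&(z<.067)&(x>.44)&(x<.56)&(y>-.02)&(y<.1);t=P[m][:,:2];print("lid mean",t.mean(0).round(4),t.min(0).round(3),t.max(0).round(3))
    for nm,(cx,cy) in dict(free=(.487,-.115),tinring=(.495,.04)).items():
        m=ok&(abs(z)<.008)&(g<100)&(abs(np.hypot(x-cx,y-cy)-.053)<.012)
        p=P[m][:,:2]
        for _ in range(4):
            ctr,r=circ(p);d=abs(np.hypot(*(p-ctr).T)-r);p=p[d<.006]
        print(nm,ctr.round(4),r.round(4),len(p))
    # headband
    h=robot.outline_of(n,"headband") if 0 else None
    m=ok&(z>.03)&(z<.14)&(x>.42)&(x<.58)&(y>.37)&(y<.46)&(g<90)
    q=P[m];b=q[q[:,2]>.108];t=q[(q[:,2]>.122)]
    print("hb n",len(q),"z max",q[:,2].max().round(3),"box",b[:,:2].mean(0).round(4),"boxtop",len(t),t[:,:2].mean(0).round(4),t[:,:2].min(0).round(3),t[:,:2].max(0).round(3))
    print("rect",cv2.minAreaRect((q[:,:2]*1000).astype(np.float32)))
plan(robot.state(),[.5,.043,.2],90)
E
```

```text
scene bar x=0.0655*y+0.5878 z [0.1315 0.1362 0.1396] y [-0.126 -0.119  0.187  0.195] resid 0.0034
collar/dark y hist (array([ 0,  0,  4, 24,  0,  0,  0,  0,  0,  0,  2,  0,  1,  0, 48,  8,  0,
        0,  0,  0,  0, 47,  9,  1,  0,  0,  0,  0,  0,  0,  0,  0,  5, 13,
        0,  0,  0]), array([-1.50000000e-01, -1.40000000e-01, -1.30000000e-01, -1.20000000e-01,
       -1.10000000e-01, -1.00000000e-01, -9.00000000e-02, -8.00000000e-02,
       -7.00000000e-02, -6.00000000e-02, -5.00000000e-02, -4.00000000e-02,
       -3.00000000e-02, -2.00000000e-02, -1.00000000e-02,  1.38777878e-16,
        1.00000000e-02,  2.00000000e-02,  3.00000000e-02,  4.00000000e-02,
        5.00000000e-02,  6.00000000e-02,  7.00000000e-02,  8.00000000e-02,
        9.00000000e-02,  1.00000000e-01,  1.10000000e-01,  1.20000000e-01,
        1.30000000e-01,  1.40000000e-01,  1.50000000e-01,  1.60000000e-01,
        1.70000000e-01,  1.80000000e-01,  1.90000000e-01,  2.00000000e-01,
        2.10000000e-01,  2.20000000e-01]))
lid mean [0.493  0.0429] [0.464 0.006] [0.541 0.081]
free [ 0.4905 -0.1043] 0.0536 130
tinrin
[... 966 characters left out ...]
0000000e-01,  1.20000000e-01,
        1.30000000e-01,  1.40000000e-01,  1.50000000e-01,  1.60000000e-01,
        1.70000000e-01,  1.80000000e-01,  1.90000000e-01,  2.00000000e-01,
        2.10000000e-01,  2.20000000e-01]))
lid mean [0.5011 0.0442] [0.465 0.007] [0.539 0.081]
free [ 0.4906 -0.1039] 0.0541 116
tinring [0.5021 0.0403] 0.0535 67
hb n 510 z max 0.133 box [0.5003 0.415 ] boxtop 84 [0.5009 0.4163] [0.483 0.404] [0.52  0.429]
rect ((499.53912353515625, 414.4424133300781), (42.950374603271484, 135.4857177734375), 81.48670196533203)
jaw yaw -77.1 toolx [ 0.  0. -1.] tcp [ 0.1226 -0.5361  0.2266] shift cm [  2.66 -48.05 -49.7 ]
turn x: 12.9 shift in turned frame: [  2.66 -57.91 -37.74]
```

Run:
```python
from h import *
from station import robot
plan(robot.state(),[.502,.043,.2],85.5)
```

```text
jaw yaw -77.1 toolx [ 0.  0. -1.] tcp [ 0.1226 -0.5361  0.2266] shift cm [  2.66 -48.   -49.89]
turn x: 17.4 shift in turned frame: [  2.66 -60.71 -33.28]
```

{"api": "step_arm", "payload": {"rows": [8.7, 0, 0, 0, 0, 0, 9.3, 8.7, 0, 0, 0, 0, 0, 9.3]}}

```text
t: 1.45
tcp_pos: [0.1226, -0.5361, 0.2266]
tcp_rot: [-0.706, 0.03, 0.706, 0.03]
ft_force: [-0.1, -0.3, -0.7]
width: 0.0929
```

{"api": "step_arm", "payload": {"rows": [0, 0, 0, 0, -5, -2.8, 9.3, 0, 0, 0, 0, -5, -2.8, 9.3, 0, 0, 0, 0, -5, -2.8, 9.3, 0, 0, 0, 0, -5, -2.8, 9.3, 0, 0, 0, 0, -5, -2.8, 9.3]}}

```text
t: 2.08
tcp_pos: [0.2826, -0.2965, 0.2269]
tcp_rot: [0.707, -0.028, -0.706, -0.028]
ft_force: [1.0, -0.8, 0.4]
width: 0.093
```

{"api": "step_arm", "payload": {"rows": [0, 0, 0, 0, -5, -2.8, 9.3, 0, 0, 0, 0, -5, -2.8, 9.3, 0, 0, 0, 0, -5, -2.8, 9.3, 0, 0, 0, 0, -5, -2.8, 9.3, 0, 0, 0, 0, -5, -2.8, 9.3]}}

```text
t: 2.7
tcp_pos: [0.4421, -0.058, 0.2269]
tcp_rot: [0.707, -0.028, -0.706, -0.028]
ft_force: [0.5, -0.9, 0.5]
width: 0.0933
```

Run:
```python
from h import *
from station import robot
plan(robot.state(),[.502,.043,.2],85.5)
```

```text
jaw yaw -94.5 toolx [ 0.001 -0.    -1.   ] tcp [ 0.4421 -0.058   0.2269] shift cm [  2.7  -10.54  -5.18]
turn x: -0.0 shift in turned frame: [  2.69 -10.54  -5.18]
```

Move above the tin, then check with the wrist camera.

{"api": "step_arm", "payload": {"rows": [0, 0, 0, 0, -5.3, -2.6, 9.3, 0, 0, 0, 0, -5.2, -2.6, 9.3, 0, 0, 0, 0, 0, 0, 9.3]}}

```text
t: 3.08
tcp_pos: [0.5023, 0.0436, 0.2264]
tcp_rot: [0.707, -0.026, -0.707, -0.027]
ft_force: [-0.3, 0.4, -1.8]
width: 0.0932
```

```bash
cat >> h.py <<'E'
def wcloud(s,c):
    K=c["K"];z=c["range_z"];v,u=np.indices(z.shape)
    a=(u-K[0,2])/K[0,0];b=(v-K[1,2])/K[1,1];r=np.hypot(a,b)+1e-9;t=np.tan(np.minimum(r,1.45))/r
    Pc=np.dstack([a*t*z,b*t*z,z]);T=c["T_tool_cam"];Pt=Pc@T[:3,:3].T+T[:3,3]
    return Pt@R.from_quat(s["tcp_rot"]).as_matrix().T+s["tcp_pos"]
E
python3 - <<'E'
from h import *
from station import robot
s=robot.state();c=robot.camera("wrist");P=wcloud(s,c);cv2.imwrite("pics/w1.png",c["frame"][:,:,::-1])
ok=c["range_z"]>0;x,y,z=P[...,0],P[...,1],P[...,2];g=c["frame"].max(2).astype(int)
print(np.round(c["T_tool_cam"],3).tolist())
for l in("tin","ring_free","rail"):
    for d in robot.outline_of("wrist",l)[:2]:
        q=P[d["region"]&ok];print(l,round(d["conf"],2),d["bbox"],np.percentile(q,[3,97],axis=0).round(3).tolist())
m=ok&(z>.055)&(z<.067)&(x>.44)&(x<.56)&(y>-.02)&(y<.1);t=P[m][:,:2].astype(np.float32)
print("lid",cv2.minEnclosingCircle(t),t.mean(0),len(t))
for nm,(cx,cy) in dict(free=(.4905,-.104),tinring=(.5025,.04)).items():
    m=ok&(abs(z)<.008)&(g<100)&(abs(np.hypot(x-cx,y-cy)-.053)<.01);p=P[m][:,:2]
    for _ in range(4):
        ctr,r=circ(p);d=abs(np.hypot(*(p-ctr).T)-r);p=p[d<.005]
    print(nm,ctr.round(4),r.round(4),len(p))
plan(s,[.502,.043,.018],85.5)
E
```

```text
[[0.002, -0.279, 0.96, -0.158], [1.0, 0.0, -0.002, -0.001], [0.0, 0.96, 0.279, -0.077], [0.0, 0.0, 0.0, 1.0]]
tin 0.92 [45.7, 97.9, 115.6, 166.2] [[0.57, 0.255, 0.011], [0.636, 0.321, 0.062]]
tin 0.89 [252.2, 160.9, 324.2, 234.5] [[0.468, 0.013, 0.028], [0.536, 0.078, 0.061]]
ring_free 0.88 [364.5, 150.4, 441.2, 230.8] [[0.443, -0.155, -0.001], [0.541, -0.049, 0.002]]
rail 0.79 [97.8, 91.3, 480.4, 223.6] [[0.532, -0.123, 0.0], [0.619, 0.197, 0.144]]
lid ((0.49992799758911133, 0.04565652832388878), 0.03821412846446037) [0.5011405  0.04563987] 4081
free [ 0.4896 -0.102 ] 0.0541 866
tinring [0.4979 0.0415] 0.0558 1148
jaw yaw -94.3 toolx [ 0.  0. -1.] tcp [0.5023 0.0436 0.2264] shift cm [20.84  0.07  0.03]
turn x: 0.2 shift in turned frame: [20.84  0.06  0.03]
```

View pics/w1.png

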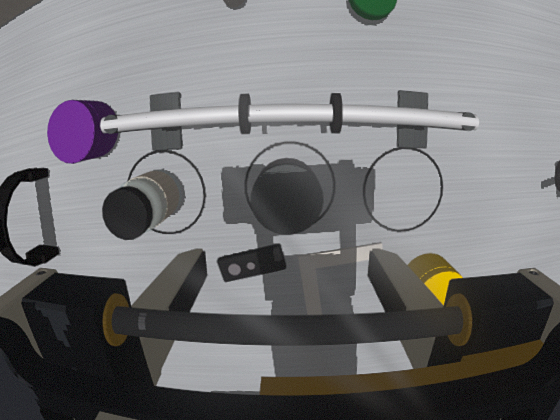

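The wrist view shows the grey tin at (288,197), in its ring between the collars. The empty ring is at (403,190) and the bottle at (128,210). Next I descend, straddling the tin.

{"api": "step_arm", "payload": {"rows": [0, 0, 0, 5, -0.1, 0.1, 9.3, 0, 0, 0, 5, 0, 0, 9.3, 0, 0, 0, 4, 0, 0, 9.3, 0, 0, 0, 1, 0, 0, 9.3, 0, 0, 0, 0, 0, 0, 9.3]}}

```text
t: 3.9
tcp_pos: [0.5005, 0.0413, 0.0773]
tcp_rot: [0.707, -0.028, -0.706, -0.028]
ft_force: [-0.8, 0.4, 0.1]
width: 0.0927
```

{"api": "step_arm", "payload": {"rows": [0, 0, 0, 1.2, 0, 0, 9.3, 0, 0, 0, 1.2, 0, 0, 9.3, 0, 0, 0, 1.2, 0, 0, 9.3, 0, 0, 0, 1.2, 0, 0, 9.3, 0, 0, 0, 0.9, 0, 0, 9.3]}}

```text
t: 4.53
tcp_pos: [0.5002, 0.0419, 0.0187]
tcp_rot: [-0.706, 0.028, 0.707, 0.028]
ft_force: [0.2, -0.2, 1.0]
width: 0.093
```

{"api": "step_arm", "payload": {"rows": [0, 0, 0, 0, 0, 0, 8.2, 0, 0, 0, 0, 0, 0, 8.0, 0, 0, 0, 0, 0.4, 0, 8.0, 0, 0, 0, 0, 0.8, 0, 8.0, 0, 0, 0, 0, 1, 0, 8.0]}}

```text
t: 5.15
tcp_pos: [0.4988, 0.0194, 0.0199]
tcp_rot: [0.707, -0.028, -0.706, -0.028]
ft_force: [0.7, 3.0, 1.8]
width: 0.0802
```

{"api": "step_arm", "payload": {"rows": [0, 0, 0, 0, 1, 0, 8.0, 0, 0, 0, 0, 1, 0, 8.0, 0, 0, 0, 0, 1, 0, 8.0, 0, 0, 0, 0, 1, 0, 8.0, 0, 0, 0, 0, 1, 0, 8.0]}}

```text
t: 5.78
tcp_pos: [0.4946, -0.0306, 0.0196]
tcp_rot: [-0.707, 0.028, 0.707, 0.028]
ft_force: [0.8, 2.7, 4.0]
width: 0.0801
```

{"api": "step_arm", "payload": {"rows": [0, 0, 0, 0, 1, 0, 8.0, 0, 0, 0, 0, 1, 0, 8.0, 0, 0, 0, 0, 1, 0, 8.0, 0, 0, 0, 0, 1, 0, 8.0, 0, 0, 0, 0, 1, 0, 8.0]}}

```text
t: 6.4
tcp_pos: [0.4906, -0.0804, 0.0196]
tcp_rot: [-0.707, 0.028, 0.707, 0.028]
ft_force: [-0.1, 3.2, 1.8]
width: 0.0802
```

{"api": "step_arm", "payload": {"rows": [0, 0, 0, 0, 1, 0, 8.0, 0, 0, 0, 0, 0.8, 0, 8.0, 0, 0, 0, 0, 0.5, 0, 8.0, 0, 0, 0, 0, 0.2, 0, 8.0, 0, 0, 0, 0, 0, 0, 8.0]}}

```text
t: 7.02
tcp_pos: [0.4887, -0.1048, 0.0196]
tcp_rot: [-0.707, 0.028, 0.707, 0.028]
ft_force: [-0.4, -0.2, -0.5]
width: 0.0797
```

```bash
cat > look.py <<'E'
from h import *
from station import robot
s=robot.state();plan(s,[.489,-.105,.0187],85.5);print(s["ft_force"].round(1) if hasattr(s["ft_force"],"round") else s["ft_force"],s["width"])
for n in("wrist","top","scene"):
    c=robot.camera(n);P=wcloud(s,c) if n=="wrist" else cloud(c);ok=c["range_z"]>0;x,y,z=np.moveaxis(P,2,0);g=c["frame"].max(2).astype(int)
    m=ok&(z>.055)&(z<.067)&(x>.43)&(x<.55)&(y>-.17)&(y<.1)&(g<110);t=P[m][:,:2].astype(np.float32)
    if len(t)>20: print(n,"lid",cv2.minEnclosingCircle(t),np.median(t,0),len(t))
    m=ok&(abs(z)<.008)&(g<100)&(abs(np.hypot(x-.4905,y+.103)-.053)<.01);p=P[m][:,:2]
    if len(p)>20:
        for _ in range(4):
            ctr,r=circ(p);d=abs(np.hypot(*(p-ctr).T)-r);p=p[d<.005]
        print(n,"free",ctr.round(4),r.round(4),len(p))
E
python3 look.py
```

```text
jaw yaw -94.5 toolx [-0. -0. -1.] tcp [ 0.4887 -0.1048  0.0196] shift cm [ 0.09  0.02 -0.03]
turn x: -0.0 shift in turned frame: [ 0.09  0.02 -0.03]
[-0.4 -0.2 -0.5] 0.07968945235472803
wrist lid ((0.49653005599975586, -0.10465475916862488), 0.05676884576678276) [ 0.50009376 -0.10289257] 16551
wrist free [ 0.4898 -0.1024] 0.0526 1778
scene lid ((0.4966839849948883, -0.10681526362895966), 0.05663277581334114) [ 0.49397007 -0.10942992] 403
scene free [ 0.4888 -0.1041] 0.055 133
```

{"api": "step_arm", "payload": {"rows": [0, 0, 0, 0, 0, 0, 9.3, 0, 0, 0, 0, -0.2, 0, 9.3, 0, 0, 0, -1.5, 0, 0, 9.3, 0, 0, 0, -2, 0, 0, 9.3, 0, 0, 0, -3, 0, 0, 9.3]}}

```text
t: 7.8
tcp_pos: [0.4887, -0.1026, 0.0859]
tcp_rot: [-0.706, 0.028, 0.707, 0.028]
ft_force: [0.4, 0.5, -0.2]
width: 0.0931
```

{"api": "step_arm", "payload": {"rows": [0, 0, 0, -5, 0, 0, 9.3, 0, 0, 0, -6, 0, 0, 9.3, 0, 0, 0, -6, 0, 0, 9.3, 0, 0, 0, 0, 0, 0, 9.3]}}

```text
t: 8.3
tcp_pos: [0.4905, -0.1031, 0.2598]
tcp_rot: [0.71, -0.029, -0.703, -0.027]
ft_force: [0.0, 0.7, -0.1]
width: 0.0929
```

```bash
python3 look.py
python3 - <<'E'
from h import *
from station import robot
c=robot.camera("wrist");cv2.imwrite("pics/w2.png",c["frame"][:,:,::-1])
E
```

```text
jaw yaw -94.5 toolx [ 0.009 -0.003 -1.   ] tcp [ 0.4905 -0.1031  0.2598] shift cm [24.11  0.16  0.34]
turn x: -0.0 shift in turned frame: [24.11  0.2   0.13]
[ 0.   0.7 -0.1] 0.09294053111012122
wrist lid ((0.4880865514278412, -0.1018018051981926), 0.038419052958488464) [ 0.48928592 -0.10161154] 3409
wrist free [ 0.4872 -0.1025] 0.0558 1168
top lid ((0.4853641092777252, -0.109317347407341), 0.03079376369714737) [ 0.48535734 -0.11521212] 76
top free [ 0.4829 -0.0998] 0.0562 32
scene lid ((0.48933911323547363, -0.10486650466918945), 0.040015604346990585) [ 0.48764646 -0.10845877] 442
scene free [ 0.4894 -0.1032] 0.0543 174
```

View pics/w2.png

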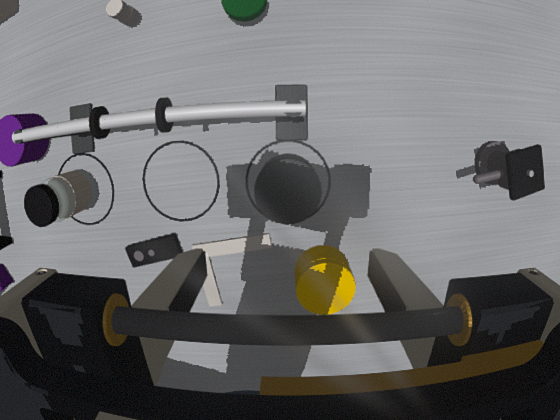

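The tin at (288,190) is inside the free ring at (288,180). Next is the headband.

{"api": "step_arm", "payload": {"rows": [0, 0, 0, 0, -5.75, 0.33, 9.3, 0, 0, 0, 0, -5.75, 0.33, 9.3, 0, 0, 0, 0, -5.75, 0.33, 9.3, 0, 0, 0, 0, -5.75, 0.33, 9.3, 0, 0, 0, 0, -5.75, 0.33, 9.3]}}

```text
t: 9.12
tcp_pos: [0.4944, 0.187, 0.2533]
tcp_rot: [-0.706, 0.028, 0.707, 0.028]
ft_force: [0.5, -1.0, -0.4]
width: 0.0929
```

{"api": "step_arm", "payload": {"rows": [0, 0, 0, 0, -5.75, 0.33, 9.3, 0, 0, 0, 0, -5.75, 0.33, 9.3, 0, 0, 0, 0, -5.75, 0.33, 9.3, 0, 0, 0, 0, -5.75, 0.33, 9.3, -10, 0, 0, 0, 0, 0, 9.3]}}

```text
t: 9.75
tcp_pos: [0.4988, 0.4185, 0.252]
tcp_rot: [-0.705, -0.035, 0.707, -0.036]
ft_force: [0.1, -0.4, 0.2]
width: 0.0927
```

{"api": "step_arm", "payload": {"rows": [-10, 0, 0, 0, 0, 0, 9.3, -10, 0, 0, 0, 0, 0, 9.3, -10, 0, 0, 0, 0, 0, 9.3, -10, 0, 0, 0, 0, 0, 9.3, -10, 0, 0, 0, 0, 0, 9.3]}}

```text
t: 10.38
tcp_pos: [0.4996, 0.4152, 0.2527]
tcp_rot: [-0.624, -0.331, 0.626, -0.331]
ft_force: [0.2, 0.6, -1.4]
width: 0.0932
```

{"api": "step_arm", "payload": {"rows": [-10, 0, 0, 0, 0, 0, 9.3, -10, 0, 0, 0, 0, 0, 9.3, -7.5, 0, 0, 0, 0, 0, 9.3, 0, 0, 0, 0, 0, 0, 9.3]}}

```text
t: 10.88
tcp_pos: [0.4997, 0.4153, 0.2531]
tcp_rot: [-0.529, -0.468, 0.531, -0.468]
ft_force: [-0.3, 0.1, -0.1]
width: 0.0931
```

```bash
cat > hb.py <<'E'
from h import *
from station import robot
s=robot.state();plan(s,[.5015,.415,.16],-7)
for n in("wrist","top","scene"):
    c=robot.camera(n);P=wcloud(s,c) if n=="wrist" else cloud(c);ok=c["range_z"]>0;x,y,z=np.moveaxis(P,2,0);g=c["frame"].max(2).astype(int)
    if n=="wrist": cv2.imwrite("pics/w3.png",c["frame"][:,:,::-1])
    m=ok&(x>.41)&(x<.59)&(y>.36)&(y<.47)&(g<90)
    for lo,hi in((.121,.135),(.03,.135)):
        q=P[m&(z>lo)&(z<hi)]
        if len(q)>9: print(n,lo,len(q),[np.round(e,1) for e in cv2.minAreaRect((q[:,:2]*1000).astype(np.float32))],"med",np.median(q,0).round(4))
E
python3 hb.py
```

```text
jaw yaw -7.1 toolx [-0.002 -0.002 -1.   ] tcp [0.4997 0.4153 0.2531] shift cm [ 9.31  0.2  -0.01]
turn x: -0.1 shift in turned frame: [9.31 0.18 0.01]
wrist 0.121 1005 [array([499.5, 419.3]), array([21.4, 38.3]), np.float64(83.2)] med [0.4998 0.4197 0.1262]
wrist 0.03 3827 [array([500.3, 422.5]), array([ 37.9, 134.6]), np.float64(82.8)] med [0.4999 0.4228 0.0945]
top 0.03 175 [array([536.4, 411.6]), array([38.3, 67.8]), np.float64(75.2)] med [0.5431 0.4056 0.0846]
scene 0.121 72 [array([502.5, 413.5]), array([22.1, 37.6]), np.float64(83.2)] med [0.5052 0.413  0.1268]
scene 0.03 603 [array([502.8, 414.5]), array([ 43.6, 138.5]), np.float64(82.6)] med [0.5202 0.4097 0.081 ]
```

View pics/w3.png

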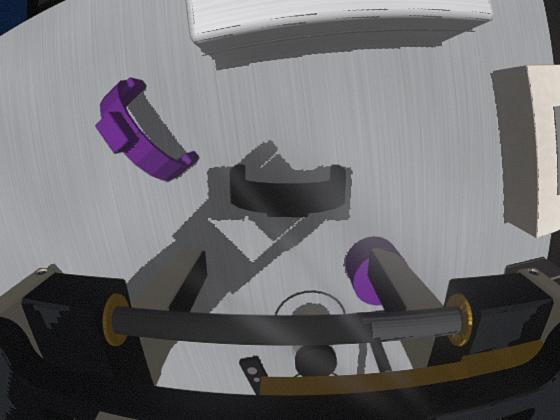

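The wrist view shows the black headband at (290,190), between the open fingers. The purple one at (140,130) is well clear. Next I descend and grip.

{"api": "step_arm", "payload": {"rows": [0, 0, 0, 4, 0.1, -0.1, 8, 0, 0, 0, 4, 0, 0, 6.5, 0, 0, 0, 3, 0, 0, 6, 0, 0, 0, 2, 0, 0, 6, 0, 0, 0, 0.8, 0, 0, 6]}}

```text
t: 11.65
tcp_pos: [0.501, 0.4163, 0.1157]
tcp_rot: [-0.529, -0.468, 0.53, -0.468]
ft_force: [-0.7, 0.7, -0.1]
width: 0.0606
```

{"api": "step_arm", "payload": {"rows": [0, 0, 0, 0.3, 0, 0, 5.5, 0, 0, 0, 0, 0, 0, 5, 0, 0, 0, 0, 0, 0, 4.5]}}

```text
t: 12.02
tcp_pos: [0.5015, 0.4167, 0.1145]
tcp_rot: [0.53, 0.468, -0.529, 0.468]
ft_force: [0.2, -0.0, 0.1]
width: 0.0463
```

```bash
python3 hb.py
```

```text
jaw yaw -7.0 toolx [ 0.001  0.001 -1.   ] tcp [0.5015 0.4167 0.1145] shift cm [-4.55  0.02  0.16]
turn x: -0.0 shift in turned frame: [-4.55  0.02  0.17]
wrist 0.121 3464 [array([500.7, 418.9]), array([22.2, 75.6]), np.float64(82.5)] med [0.4991 0.4212 0.1263]
wrist 0.03 10151 [array([499.4, 422. ]), array([ 38.2, 135.9]), np.float64(82.7)] med [0.5001 0.4263 0.1005]
top 0.03 53 [array([550.8, 395.1]), array([39.6, 19.9]), np.float64(10.1)] med [0.5552 0.3976 0.0638]
scene 0.121 120 [array([503.3, 413.8]), array([24.2, 77.5]), np.float64(78.2)] med [0.5    0.4119 0.1272]
scene 0.03 656 [array([501.4, 415.9]), array([ 46.4, 138.6]), np.float64(82.5)] med [0.5245 0.409  0.086 ]
```

{"api": "step_arm", "payload": {"rows": [0, 0, 0, 0.2, 0, 0, 4.2, 0, 0, 0, 0, 0, 0, 4, 0, 0, 0, 0, 0, 0, 3.6, 0, 0, 0, 0, 0, 0, 3, 0, 0, 0, 0, 0, 0, 3]}}

```text
t: 12.8
tcp_pos: [0.5012, 0.4164, 0.1116]
tcp_rot: [-0.53, -0.468, 0.53, -0.468]
ft_force: [0.2, 0.0, -2.2]
width: 0.0378
```

{"api": "step_arm", "payload": {"rows": [0, 0, 0, -0.3, 0, 0, 3, 0, 0, 0, -1, 0, 0, 3, 0, 0, 0, -2, 0, 0, 3, 0, 0, 0, -3, 0, 0, 3, 0, 0, 0, -3.5, 0, 0, 3]}}

```text
t: 13.42
tcp_pos: [0.5012, 0.4164, 0.2119]
tcp_rot: [0.53, 0.468, -0.529, 0.468]
ft_force: [0.4, -0.1, -1.4]
width: 0.0381
```

{"api": "step_arm", "payload": {"rows": [-3, 0, 0, -4, 0, 0, 3, 0, 0, 0, -3.5, 0, 0, 3, 0, 0, 0, 0, 1.4, 3, 3, 0, 0, 0, 0, 1.4, 4.5, 3, 0, 0, 0, 0, 1.4, 4.5, 3]}}

```text
t: 14.05
tcp_pos: [0.5349, 0.2926, 0.2863]
tcp_rot: [0.518, 0.482, -0.517, 0.483]
ft_force: [0.4, -0.3, -1.6]
width: 0.0377
```

{"api": "step_arm", "payload": {"rows": [0, 0, 0, 0, 1.4, 4.5, 3, 0, 0, 0, 0, 1.4, 4.5, 3, 0, 0, 0, 0, 1.4, 4.5, 3, 0, 0, 0, 0, 1.4, 4.5, 3, 0, 0, 0, 0, 1.0, 4, 3]}}

```text
t: 14.68
tcp_pos: [0.5854, 0.068, 0.2863]
tcp_rot: [0.518, 0.482, -0.517, 0.482]
ft_force: [1.1, 0.4, -0.9]
width: 0.0381
```

{"api": "step_arm", "payload": {"rows": [0, 0, 0, 0, 0.4, 2.5, 3, 0, 0, 0, 0, 0, 1, 3, 0, 0, 0, 0, 0, 0, 3, 0, 0, 0, 0, 0, 0, 3]}}

```text
t: 15.18
tcp_pos: [0.5866, 0.0355, 0.285]
tcp_rot: [0.517, 0.482, -0.517, 0.482]
ft_force: [0.5, 0.1, -2.5]
width: 0.0377
```

```bash
cat > bay.py <<'E'
from h import *
from station import robot
s=robot.state();plan(s,[.588,.0345,.154],-3.8);print(np.round(s["ft_force"],1),s["width"])
for n in("wrist","scene","top"):
    c=robot.camera(n);P=wcloud(s,c) if n=="wrist" else cloud(c);ok=c["range_z"]>0;x,y,z=np.moveaxis(P,2,0);g=c["frame"].max(2).astype(int)
    m=ok&(z>.118)&(z<.15)&(x>.55)&(x<.63)&(y>-.16)&(y<.23);q=P[m&(g>130)]
    if len(q)>30: print(n,"bar",np.polyfit(q[:,1],q[:,0],1).round(4),np.median(q[:,2]),q[:,1].min(),q[:,1].max(),len(q))
    k=P[m&(g<60)];k=k[abs(k[:,1]-.035)<.05]
    for sgn in(-1,1):
        kk=k[sgn*(k[:,1]-.035)>.02]
        if len(kk)>5: print(" collar",np.median(kk,0).round(4),np.ptp(kk[:,1]).round(3),len(kk))
    h=P[ok&(g<70)&(abs(x-.588)<.1)&(abs(y-.035)<.05)&(z>.15)]
    if len(h)>20: print(" hb",np.percentile(h,[1,99],axis=0).round(3).tolist())
    cv2.imwrite(f"pics/bay_{n}_{s['t']:.1f}.png",c["frame"][:,:,::-1])
print(s["t"])
a=cv2.imread(f"pics/bay_wrist_{s['t']:.1f}.png");b=cv2.imread(f"pics/bay_scene_{s['t']:.1f}.png")[100:310,130:410]
a=cv2.resize(a,(400,300));b=cv2.resize(b,(400,300),interpolation=3);cv2.imwrite(f"pics/m_{s['t']:.1f}.png",np.hstack([a,b]))
E
python3 bay.py; ls pics
```

```text
jaw yaw -4.0 toolx [ 0.  0. -1.] tcp [0.5866 0.0355 0.285 ] shift cm [13.1   0.15  0.09]
turn x: -0.2 shift in turned frame: [13.1   0.15  0.09]
[ 0.5  0.1 -2.5] 0.03766463752741888
wrist bar [0.0666 0.5842] 0.1359483544468644 -0.09454934248628943 0.1962278575670116 1905
 collar [0.5922 0.0042 0.1257] 0.002 44
 hb [[0.511, 0.03, 0.213], [0.659, 0.075, 0.404]]
scene bar [0.0646 0.588 ] 0.13646693213905414 -0.12494629752613667 0.19551326668944535 247
 collar [ 0.5915 -0.0029  0.1372] 0.02 56
 hb [[0.491, -0.012, 0.182], [0.68, 0.082, 0.599]]
top bar [0.0654 0.5854] 0.13551243542949243 -0.1250027089163172 0.19377202848514677 196
 hb [[0.49, -0.01, 0.383], [0.677, 0.08, 0.625]]
15.175
a.png
b.png
bay_scene_15.2.png
bay_top_15.2.png
bay_wrist_15.2.png
m_15.2.png
scene0.png
top0.png
w1.png
w2.png
w3.png
```

View pics/m_15.2.png

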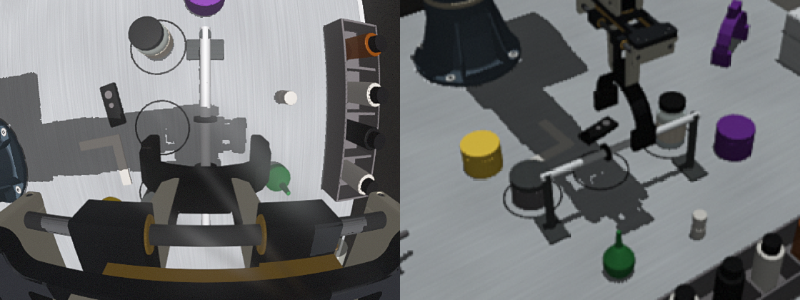

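{"api": "step_arm", "payload": {"rows": [0, 0, 0, 2, 0.1, 0.1, 3, 0, 0, 0, 2.5, 0, 0, 3, 0, 0, 0, 2.5, 0, 0, 3, 0, 0, 0, 2.5, 0, 0, 3, 0, 0, 0, 1.5, 0, 0, 3]}}

```text
t: 15.95
tcp_pos: [0.5872, 0.0338, 0.1735]
tcp_rot: [-0.517, -0.483, 0.517, -0.482]
ft_force: [-0.5, 0.7, -1.2]
width: 0.0378
```

The left view shows the headband upright at (205,160), straddling the bar. The right view shows the tin in the free ring at (533,188). Next is the slow final lowering.

{"api": "step_arm", "payload": {"rows": [0, 0, 0, 0.5, 0, 0, 3, 0, 0, 0, 0.4, 0, 0, 3, 0, 0, 0, 0.4, 0, 0, 3, 0, 0, 0, 0.3, 0, 0, 3, 0, 0, 0, 0.1, 0, 0, 3]}}

```text
t: 16.58
tcp_pos: [0.5876, 0.0334, 0.1576]
tcp_rot: [0.517, 0.482, -0.517, 0.482]
ft_force: [0.3, 0.1, -1.2]
width: 0.0376
```

{"api": "step_arm", "payload": {"rows": [0, 0, 0, 0.1, 0, 0, 3, 0, 0, 0, 0.1, 0, 0, 3, 0, 0, 0, 0, 0, 0, 3]}}

```text
t: 16.95
tcp_pos: [0.5876, 0.0334, 0.1556]
tcp_rot: [-0.517, -0.482, 0.517, -0.482]
ft_force: [0.5, 0.6, -1.5]
width: 0.038
```

{"api": "step_arm", "payload": {"rows": [0, 0, 0, 0.1, 0, 0, 3, 0, 0, 0, 0.05, 0, 0, 3, 0, 0, 0, 0, 0, 0, 3]}}

```text
t: 17.32
tcp_pos: [0.5875, 0.0335, 0.1541]
tcp_rot: [-0.517, -0.482, 0.517, -0.482]
ft_force: [0.1, -0.3, -1.3]
width: 0.0376
```

{"api": "step_arm", "payload": {"rows": [0, 0, 0, 0.05, 0, 0, 3, 0, 0, 0, 0.05, 0, 0, 3, 0, 0, 0, 0, 0, 0, 3]}}

```text
t: 17.7
tcp_pos: [0.5876, 0.0334, 0.1534]
tcp_rot: [0.517, 0.482, -0.517, 0.482]
ft_force: [-1.9, 0.3, 2.8]
width: 0.0379
```

```bash
python3 bay.py|head -3
python3 - <<'E'
from station import robot
for i in range(4): robot.camera("top"); s=robot.state();print(s["ft_force"].round(1),s["ft_torque"].round(2),s["tcp_pos"].round(4))
E
mv pics/m_17.*.png pics/m2.png
```

```text
jaw yaw -4.0 toolx [ 0.  0. -1.] tcp [0.5876 0.0334 0.1534] shift cm [-0.06  0.03 -0.11]
turn x: -0.2 shift in turned frame: [-0.06  0.03 -0.11]
[-1.9  0.3  2.8] 0.037850204289817835
[-1.7 -0.2  3.4] [-0.07  0.29  0.  ] [0.5876 0.0334 0.1534]
[-1.3  1.1  4.3] [-0.1   0.23  0.  ] [0.5876 0.0334 0.1534]
[-2.2 -0.8  3.7] [-0.02  0.36 -0.03] [0.5876 0.0334 0.1534]
[-2.4  0.8  4.4] [0.02 0.3  0.02] [0.5876 0.0335 0.1533]
```

View pics/m2.png

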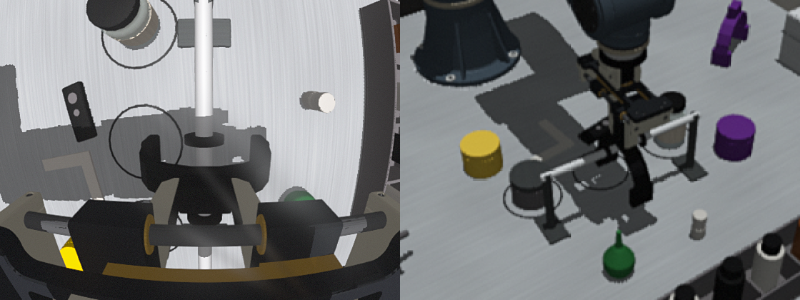

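The arch rests on the bar between the collars. There is a small side load, about -2 N in x, so I'll ease it off before letting go.

{"api": "step_arm", "payload": {"rows": [0, 0, 0, 0, -0.15, 0, 3, 0, 0, 0, 0, 0, 0, 3]}}

```text
t: 18.3
tcp_pos: [0.5865, 0.0335, 0.1534]
tcp_rot: [0.518, 0.482, -0.517, 0.482]
ft_force: [2.9, -0.7, 2.3]
width: 0.0379
```

{"api": "step_arm", "payload": {"rows": [0, 0, 0, 0, 0.06, 0, 3, 0, 0, 0, 0, 0, 0, 3, 0, 0, 0, 0, 0, 0, 3.9, 0, 0, 0, 0, 0, 0, 4.1, 0, 0, 0, 0, 0, 0, 4.3]}}

```text
t: 18.92
tcp_pos: [0.5865, 0.0335, 0.1529]
tcp_rot: [-0.517, -0.482, 0.517, -0.482]
ft_force: [-0.8, -0.2, 0.6]
width: 0.0431
```

```bash
python3 bay.py|sed -n 1,3p; mv pics/m_1[89].*.png pics/m3.png
```

```text
jaw yaw -4.0 toolx [-0.001  0.    -1.   ] tcp [0.5865 0.0335 0.1529] shift cm [-0.11  0.14 -0.11]
turn x: -0.2 shift in turned frame: [-0.11  0.14 -0.11]
[-0.8 -0.2  0.6] 0.04307374352246528
```

View pics/m3.png

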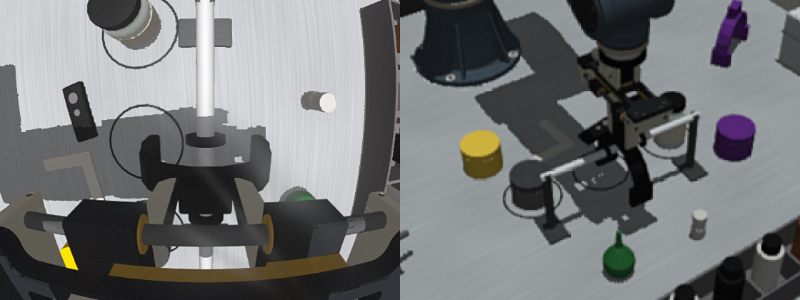

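The headband is steady with the fingers just open. Next I open further and rise straight up.

{"api": "step_arm", "payload": {"rows": [0, 0, 0, 0, 0, 0, 5, 0, 0, 0, 0, 0, 0, 6, 0, 0, 0, -0.3, 0, 0, 6.5, 0, 0, 0, -1, 0, 0, 6.5, 0, 0, 0, -2, 0, 0, 6.5]}}

```text
t: 19.7
tcp_pos: [0.5864, 0.0335, 0.1866]
tcp_rot: [-0.517, -0.482, 0.517, -0.482]
ft_force: [-0.5, 0.5, 0.7]
width: 0.0651
```

{"api": "step_arm", "payload": {"rows": [0, 0, 0, -4, 0, 0, 6.5, 0, 0, 0, -5, 0, 0, 6.5, 0, 0, 0, -5, 0, 0, 6.5, 0, 0, 0, 0, 0, -5, 6.5, 0, 0, 0, 0, 0, -5, 6.5]}}

```text
t: 20.32
tcp_pos: [0.5938, 0.1342, 0.3278]
tcp_rot: [0.518, 0.481, -0.517, 0.482]
ft_force: [1.3, 0.3, -0.8]
width: 0.065
```

{"api": "step_arm", "payload": {"rows": [0, 0, 0, 0, 0, -5, 6.5, 0, 0, 0, 0, 0, -5, 6.5, 0, 0, 0, 0, 0, -3, 6.5, 0, 0, 0, 0, 0, 0, 6.5, 0, 0, 0, 0, 0, 0, 6.5]}}

```text
t: 20.95
tcp_pos: [0.6028, 0.2622, 0.3266]
tcp_rot: [0.517, 0.482, -0.517, 0.482]
ft_force: [-0.1, -0.3, 0.1]
width: 0.065
```

```bash
python3 look.py
cat > fin.py <<'E'
from h import *
from station import robot
out=[]
for n in("scene","top"):
    c=robot.camera(n);P=cloud(c);ok=c["range_z"]>0;x,y,z=np.moveaxis(P,2,0);g=c["frame"].max(2).astype(int)
    h=P[ok&(g<75)&(abs(x-.588)<.085)&(abs(y-.035)<.028)&(z>.02)&(z<.2)]
    t=h[h[:,2]>.158];print(n,"hb range",np.percentile(h,[1,99],axis=0).round(3).tolist(),"boxtop",[np.round(e,1) for e in cv2.minAreaRect((t[:,:2]*1000).astype(np.float32))],t[:,2].max().round(4))
    out.append(c["frame"][:,:,::-1])
cv2.imwrite("pics/fin.png",np.hstack([cv2.resize(out[0][100:310,130:410],(400,300),interpolation=3),cv2.resize(out[1][140:305,165:385],(400,300),interpolation=3)]))
E
python3 fin.py
```

```text
jaw yaw -4.0 toolx [ 0. -0. -1.] tcp [0.6028 0.2622 0.3266] shift cm [30.79 -8.78 37.42]
turn x: -89.5 shift in turned frame: [ 30.79 -37.5   -8.46]
[-0.1 -0.3  0.1] 0.06497435187712437
wrist lid ((0.49796009063720703, -0.005785750225186348), 0.07625780254602432) [ 0.49488595 -0.06798048] 159
wrist free [ 0.4896 -0.1014] 0.0548 99
top lid ((0.5016114711761475, -0.04372015595436096), 0.09844038635492325) [ 0.48832637 -0.10239732] 396
top free [ 0.4915 -0.103 ] 0.0551 55
scene lid ((0.508197546005249, -0.042608585208654404), 0.10151419043540955) [ 0.49026102 -0.1083459 ] 447
scene free [ 0.4921 -0.1044] 0.0537 114
scene hb range [[0.523, 0.008, 0.044], [0.656, 0.053, 0.171]] boxtop [array([587.9,  33.3]), array([23.8, 41.9]), np.float64(89.0)] 0.1724
top hb range [[0.519, 0.012, 0.054], [0.648, 0.056, 0.173]] boxtop [array([587.6,  34.1]), array([21.1, 39.6]), np.float64(84.7)] 0.1767
```

View pics/fin.png

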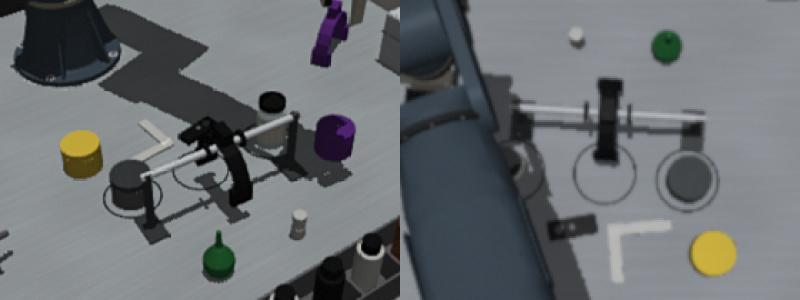

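The headband hangs level between the collars and the tin is inside the ring. I'll do one last numeric check of the tin and of stillness.

```bash
sed -i 's/(y<.1)&(g<110)/(y<-.05)\&(g<110)/' look.py; python3 look.py | grep -E "top|scene"; python3 fin.py
```

```text
top lid ((0.48856687545776367, -0.10296199470758438), 0.03765222430229187) [ 0.4883656  -0.10314193] 400
top free [ 0.4913 -0.1014] 0.0558 47
scene lid ((0.4901953339576721, -0.10387758910655975), 0.039822593331336975) [ 0.48843998 -0.10931529] 425
scene free [ 0.4913 -0.1043] 0.0535 106
scene hb range [[0.522, 0.008, 0.046], [0.656, 0.053, 0.171]] boxtop [array([588.4,  32.7]), array([23.7, 38.8]), np.float64(88.8)] 0.1734
top hb range [[0.52, 0.012, 0.055], [0.648, 0.056, 0.172]] boxtop [array([588.2,  34.1]), array([21.1, 39. ]), np.float64(84.4)] 0.1758
```

{"api": "step_arm", "payload": {"rows": [0, 0, 0, 0, 0, 0, 6.5, 0, 0, 0, 0, 0, 0, 6.5, 0, 0, 0, 0, 0, 0, 6.5, 0, 0, 0, 0, 0, 0, 6.5]}}

```text
t: 21.95
tcp_pos: [0.6028, 0.263, 0.3261]
tcp_rot: [-0.517, -0.482, 0.517, -0.482]
ft_force: [0.2, -0.4, -0.5]
width: 0.0648
```

```bash
python3 fin.py
```

```text
scene hb range [[0.524, 0.008, 0.046], [0.656, 0.053, 0.171]] boxtop [array([588.3,  33.8]), array([23.5, 40.5]), np.float64(85.1)] 0.1729
top hb range [[0.519, 0.012, 0.055], [0.649, 0.056, 0.173]] boxtop [array([587.2,  34.2]), array([21.1, 38.5]), np.float64(84.6)] 0.1754
```

Tin centre is within 3 mm of the ring's centre (14 mm allowed), and the headband is still.

```bash
python3 -c "
from station import robot
print(robot.sign_off())"
```

```text
the job is handed in; nothing more can be done
None
```

The job is done and handed in at about 22 s of the 69 s allowed.

**Tin:** I slid the grey tin flat along the top between the partly closed fingers, with about 3 N of push, into the empty ring. Its centre ended about 1–3 mm from the ring's centre; up to 14 mm would still be inside.

**Headband:** I gripped the black headband by its battery box, lowered it until the bar took a few newtons, eased off the side load and let go. It hangs level at about (0.588, 0.034), within about 1 mm of mid-bay. Pictures taken about 1 s apart agree to about 1 mm, so it hangs still, and the arm is well clear.

**Other things:** In the last pictures everything else looks where it was; the arm hid part of the bottle in the top view. I checked these by eye only and did not measure them again.

**Disagreements:**
- The cameras differed by 2–5 mm on some positions.
- One tin-lid check came out wrong because the headband was in its window; with the window narrowed it agreed.

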